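# Feel round the rim for the release notch and pop up the bit caddy

### The job

The round bit caddy is locked shut, and its release pad sits down in a notch somewhere in the top of its raised metal rim. Touch the top of the rim with a fingertip right beside the small index post on the foot, slide along the rim in contact with it until you find the notch, and press the pad in it fully down so that the black cartridge in the middle pops up. Do not grasp or pull anything or touch the cartridge, leave the things round about where they are, and finish clear.

Things in the scene. Friction and masses are not known exactly. Their poses are not given: they have to be found in the camera images.
- caddy: round bit caddy screwed to the bench, immovable. Origin: centre of its underside, z up, axis upright. Foot disc 216 mm across, 8 mm thick; on it a grey drum with a plain steel rim on top. In the well inside the rim is the black cartridge, 96 mm across, its bit ends 44 mm above the origin; it rises 12 mm
- rim_centre (a point): middle of the caddy level with the rim's flat top, 58 mm above the underside. The rim is a level ring, inner radius 68, outer 92 mm; it does not turn under a finger. It has one notch, 48 mm long (54 at its 3 mm bevelled mouth), open inward, outward and upward, centred 66 to 200 degrees anticlockwise (from above) from the index post. In it lies the steel release pad, top 10 mm below the rim's
- index_post (a point): top of the small upright steel index post, 12 mm across, 28 mm tall, on the caddy's foot just outside the rim, 101 mm from the caddy's axis along the caddy's own -x and 36 mm above its underside (22 mm lower than the rim's top)
- release_pad (a joint): how far the release pad is pressed down, 0 = up, 0.008 m = fully down on its hard stop. It goes straight down with about 4 N and stays where it is left
- cartridge (a joint): how far the cartridge has risen, 0 = locked down, 0.012 m = popped up. It is driven by the pad: 1.5 times the pad's travel
- tape_measure: bystander: tape measure, 71x86x66 mm, on the bench left of the caddy; origin at its underside
- marker: bystander: marker pen lying on the bench right of the caddy, 135 mm long, 16 mm thick; origin at its underside
- plug_a: bystander: round wooden plug 34 mm across, 28 mm high, beyond the caddy; origin at its underside
- plug_b: bystander: second such wooden plug, beyond the caddy; origin at its underside

How it is judged (in metres and radians):
On the way, in this order (a step that is already met when the one before it is completed fails the run):
1. the fingertips touch the caddy beside the index post (within 45 mm of it, seen from above) (contact force between the fingers and caddy above 0.4 N and horizontal distance between the grasp point and index_post below 0.045 m), for 0.1 s.
2. they slide along it away from the post (touching while 50 to 85 mm from it, seen from above) (contact force between the fingers and caddy above 0.4 N and horizontal distance between the grasp point and index_post between 0.05 and 0.085 m), for 0.05 s.
3. the release pad is pressed down at least 6.5 of its 8 mm (value of joint release_pad above 0.0065 m), for 0.1 s.
At the end, for the whole second after the job is handed in: The release pad is down at least 6.2 of its 8 mm, the cartridge has risen at least 9 mm, and the bystanders rest within 30 mm of where they stood (value of joint release_pad above 0.0062 m and value of joint cartridge above 0.009 m and distance of each of tape_measure, marker, plug_a, plug_b from where it was at the start of the episode below 0.03 m and linear speed of each of tape_measure, marker, plug_a, plug_b below 0.02 m/s); the robot touches nothing.
It fails at once if the cartridge was pushed or pulled directly (over 2 N) (contact force between the fingers and cartridge above 2 N).
It fails at once if a bystander was shifted by more than 30 mm or lifted (distance of any of tape_measure, marker, plug_a, plug_b from where it was at the start of the episode above 0.03 m or height (world z) of any of tape_measure, marker, plug_a, plug_b above 0.02 m).
It also fails if it takes over 58 s, if anything falls off the work surface, if the arm or the gripper's body presses on something with over 40 N, if the wrist force passes 120 N, or if a joint passes its speed limit or range.

### The arm

A 6-joint arm with a two-finger parallel gripper is mounted at the origin on a cart in front of the work surface, level with it; the furniture and walls round the work are solid. World frame = base frame: x ahead of the robot, y to its left, z up, the work surface at z = 0. Lengths are in mm, angles in degrees, forces in N, time in s.
With the tool pointing down it reaches from about 350 to 850 mm from the base axis. Payload 8.1 kg.
Tool frame: the origin (TCP) lies at the very end of the fingers, on their centre line; the grasp point (between the pads) lies 19 mm behind it (r.grip_depth is the distance from the TCP to the grasp point, in mm); y points along the fingers, z is the direction in which the jaws open and shut, and the axes are right-handed (so a half turn about y gives the same grasp; the last joint's range is limited). The gripper opens to 85 mm and grips with 20 to 120 N. Pads are 22 mm wide; open, the fingers measure 114 mm over their backs; the gripper's body (76 mm by 85 mm) begins 54 mm behind the grasp point. The pads swing forward as they close: fully open they stand 13 mm farther back than shut.
Start: joints at [66.555, 7.471, 85.268, -0, 87.261, -4.893], TCP at [190.881, 568.832, 231.292] pointing down, gripper open.
Joint ranges: [-169.43, 169.43], [-51.17, 129.36], [1.28, 143.12], [-76.62, 256.62], [0, 156.53], [-152.29, 152.29]. Speed limits (degrees/s): [136.94, 136.94, 159.86, 180, 180, 180].

### API

Orientations are given as [roll, pitch, yaw] about the fixed x, y, z axes, in that order (R = Rz(yaw) Ry(pitch) Rx(roll)).
In Python, from bench import readout, eyes, r gives the robot as it stands. The module is installed in compiled form; this text tells all that it offers.
- The arm moves only by the tool move_arm, never from a script. Its argument "motion" is text: rows parted by semicolons, each of 6 numbers parted by spaces: the shift along the world's x, y, z in cm, then the turn, a rotation vector about the world's x, y, z in degrees. A call has 1 to 10 rows; each row is the pose to reach, as a shift and turn from the pose commanded when the call began; what a row does not reach only later rows make up. A row lasts 1/12 s, in which the tool goes at most 41.7 mm and 7.16 degrees, less where a joint would pass 70% of its speed; a pose out of reach is approached as far as the arm can. A call with a gripper value outside its range is refused whole. "fingers" is the finger opening in cm, from 0 to 8.54, set as the call begins (left out, the last holds). The fingers move at their own pace and stop on an object; "squeeze" is the grip in N (left out, the last holds). Time passes only in rows, so rows that repeat a pose let the fingers close. It gives the time, the measured TCP pose, the force and the opening at its end, in the units of the state.
- readout.sense(): the state, without advancing time (a new reading comes with each control period).
- eyes.snapshot(name): name is "side" or "top" or "wrist"; returns a dict with "image" (480x640x3 uint8, blue, green, red), "fx", "fy", "cx", "cy" (pixels), "world_to_cam" (4x4, takes a point from world to camera coordinates). Camera axes: x right, y down, z forward; pixel columns grow to the right and rows downward; lengths in mm; the calibration is good to about 2 mm. The wrist camera is an equidistant fisheye: a pixel r from the principal point sees the ray r / f radians off the axis. A picture is of the moment at which its call begins. There is no depth.
- r.hand_in(): hands the job in, once; it reports no verdict.
The state is a dict: "time": time; "joint_pos": joint angles; "qd": joint speeds; "joint_efforts": joint torques, N m; "tool_pos": TCP position; "tcp_rot": TCP orientation; "ft_force": force on the tool from outside, world axes, zero at the start; "wrist_torque": the same for the moment, N m; "finger_gap": finger opening in mm.
Only numpy, scipy, OpenCV 4.12 (cv2) and the standard library are available. Lean on these libraries where they do the work, as an engineer would, in place of code of your own. Each camera call takes 0.05 s, during which the arm holds its last target. There are 200 camera calls.

## Working session

There is one attempt and no reset: what is moved stays moved. The work goes in short steps, Python scripts to look and compute and a tool call to move; the robot and the scene stay as the last step left them, time stands still between calls to the robot, and variables do not carry over. Pictures are saved under pics/ and viewed, about 8 in all and at most 12, crops included, and the job is handed in when it is done.

Besides the shell and the picture viewer there is one more tool, called after "Call:" by a JSON object that holds its "name" and its "arguments", one argument or row to a line. move_arm: Moves the arm, as the interface text tells. Its arguments: {"type":"object","properties":{"motion":{"type":"string"},"fingers":{"type":"number"},"squeeze":{"type":"number"}},"required":["motion"]}

```bash
mkdir -p pics; python3 - <<'E'
from bench import readout, eyes, r
import cv2,numpy as np
s=readout.sense();print(s)
for n in("side","top"):
    d=eyes.snapshot(n);cv2.imwrite(f"pics/{n}0.png",d["image"])
    print(n,d["fx"],d["cx"],d["cy"],np.round(d["world_to_cam"],3).tolist())
E
```

```text
{'time': 0.0, 'joint_pos': array([ 6.65558380e+01,  7.51666080e+00,  8.53299835e+01, -2.15946282e-03,
        8.72620401e+01, -4.89228765e+00]), 'qd': array([-0.02699176, -0.02059248,  0.07664372,  0.03850933, -0.07725571,
        0.00497753]), 'joint_efforts': array([-3.00044303e-04, -5.69416416e+01, -5.00536680e+01, -4.98537102e-04,
        1.54591666e-02, -7.62742206e-05]), 'tool_pos': array([190.65805294, 568.31025119, 230.22150572]), 'tcp_rot': array([-9.01084723e+01,  7.11996130e-03, -1.85517759e+01]), 'ft_force': array([-0.06026474,  0.11881294,  0.30320487]), 'wrist_torque': array([0.00752331, 0.00116685, 0.00081094]), 'finger_gap': 85.21219026191204}
side 464.038771926936 320.5594136689076 239.00787317044438 [[0.845, -0.535, -0.017, -538.862], [-0.377, -0.573, -0.727, 281.804], [0.379, 0.621, -0.686, 730.873], [0.0, 0.0, 0.0, 1.0]]
top 459.92934865431675 312.75409080579396 236.7685785116993 [[-0.027, -1.0, -0.007, 41.853], [-0.988, 0.028, -0.155, 628.617], [0.155, 0.002, -0.988, 1008.565], [0.0, 0.0, 0.0, 1.0]]
```

View pics/top0.png

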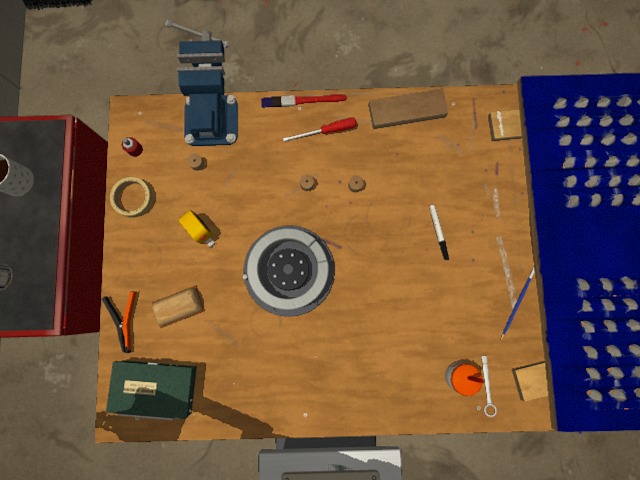

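View pics/side0.png

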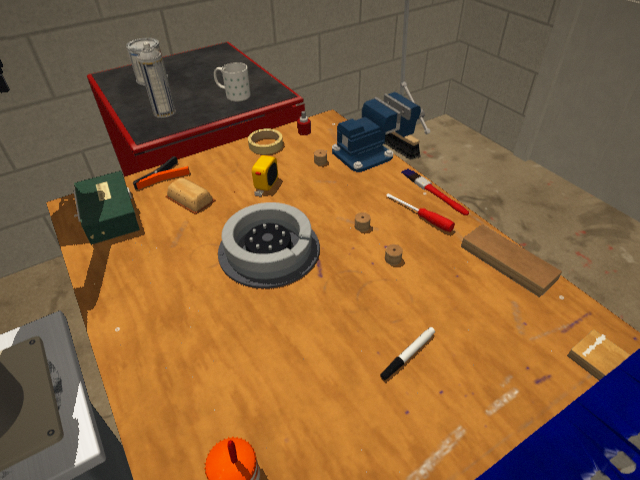

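```bash
cat >h.py <<'E'
import numpy as np,cv2
def ray(d,u,v,z):
    M=np.array(d["world_to_cam"]);R=M[:3,:3];t=M[:3,3]
    c=-R.T@t;k=R.T@np.array([(u-d["cx"])/d["fx"],(v-d["cy"])/d["fy"],1])
    return c+k*(z-c[2])/k[2]
def proj(d,p):
    M=np.array(d["world_to_cam"]);q=M[:3,:3]@p+M[:3,3]
    return d["cx"]+d["fx"]*q[0]/q[2],d["cy"]+d["fy"]*q[1]/q[2]
E
python3 - <<'E'
from bench import eyes
from h import *
o=[]
for n,(x,y),w in(("top",(235,215),110),("side",(210,190),120)):
    d=eyes.snapshot(n);c=d["image"][y:y+w,x:x+w]
    o.append(cv2.resize(c,(400,400),interpolation=cv2.INTER_CUBIC))
    hsv=cv2.cvtColor(d["image"],cv2.COLOR_BGR2HSV)
    m=((hsv[...,1]<40)&(hsv[...,2]>120)).astype(np.uint8);k=np.zeros_like(m);k[y:y+w,x:x+w]=1;m*=k
    cs,_=cv2.findContours(m,cv2.RETR_EXTERNAL,cv2.CHAIN_APPROX_NONE)
    for q in sorted(cs,key=cv2.contourArea)[-4:]:
        print(n,len(q),cv2.contourArea(q),cv2.boundingRect(q))
    q=max(cs,key=cv2.contourArea);h=cv2.convexHull(q)[:,0]
    P=np.array([ray(d,u,v,58)[:2] for u,v in h+0.0])
    A=np.c_[2*P,np.ones(len(P))];s=np.linalg.lstsq(A,(P**2).sum(1),rcond=None)[0]
    print("rim fit",s[:2],np.sqrt(s[2]+s[:2]@s[:2]))
cv2.imwrite("pics/c1.png",np.hstack(o))
E
```

```text
top 6 2.0 (272, 264, 3, 2)
top 6 2.0 (300, 260, 2, 3)
top 6 3.0 (282, 282, 3, 3)
top 420 2036.0 (243, 229, 85, 81)
rim fit [558.07399871  85.91835653] 91.72324729200548
side 6 2.0 (263, 224, 3, 2)
side 6 3.0 (256, 244, 3, 3)
side 6 3.0 (282, 231, 3, 3)
side 393 1606.5 (222, 203, 89, 60)
rim fit [558.30740203  79.53088503] 91.31747249629224
```

View pics/c1.png

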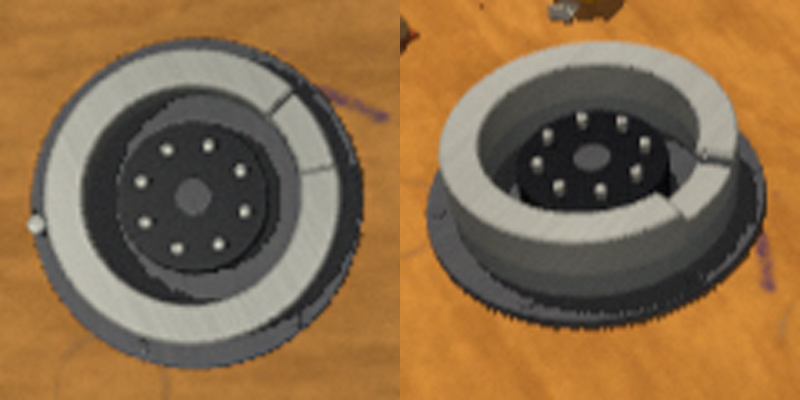

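```bash
python3 - <<'E'
from bench import eyes,readout
from h import *
d=eyes.snapshot("top")
hsv=cv2.cvtColor(d["image"],cv2.COLOR_BGR2HSV)
m=((hsv[...,1]<40)&(hsv[...,2]>120)).astype(np.uint8);k=np.zeros_like(m);k[215:325,248:345]=1;m*=k
q=max(cv2.findContours(m,0,cv2.CHAIN_APPROX_NONE)[0],key=cv2.contourArea);h=cv2.convexHull(q)[:,0]
P=np.array([ray(d,u,v,58)[:2] for u,v in h[h[:,0]>249]+0.0])
A=np.c_[2*P,np.ones(len(P))];s=np.linalg.lstsq(A,(P**2).sum(1),rcond=None)[0]
c=s[:2];print("rim",c,np.sqrt(s[2]+c@c))
print("rim by extents",ray(d,287.8,268.9,58))
for n,u,v,z in(("post",245.2,276.9,36),("n1",312.8,243.3,58),("n2",322.5,261.2,58)):
    p=ray(d,u,v,z)[:2];print(n,p,np.linalg.norm(p-c),np.degrees(np.arctan2(*(p-c)[::-1])))
e=eyes.snapshot("side")
for n,u,v in(("n1",210+303*.3,190+157*.3),("n2",210+283*.3,190+208*.3)):
    p=ray(e,u,v,58)[:2];print("side",n,p,np.degrees(np.arctan2(*(p-c)[::-1])))
print(readout.sense()["tool_pos"])
E
```

```text
rim [558.27534964  84.65135294] 91.15847936891775
rim by extents [556.37733533  82.67152252  58.        ]
post [542.61081377 182.25774275] 98.85537423976479 99.11746949872335
n1 [613.10311805  24.69998309] 81.2419284285325 -47.555917309769875
n2 [571.626815     3.88927571] 81.8582600960756 -80.61285083344076
side n1 [607.70835774  24.79462562] -50.448214958991144
side n2 [575.66243623  -6.43098449] -79.1925942812299
[190.78996208 568.67027057 230.93291033]
```

Call:
{"name": "move_arm", "arguments": {
  "motion": "3 -4 0 0 0 4; 6 -7.5 0 0 0 9; 9 -11 0 0 0 14; 12 -14.5 0 0 0 19; 15 -18 0 0 0 24; 18 -21 0 0 0 29; 21 -24.5 0 0 0 34; 24 -28 0 0 0 39; 27 -31.5 0 0 0 44; 30 -35 0 0 0 44",
  "fingers": 0,
  "squeeze": 20
}}

```text
time: 1.13
tool_pos: [462.9, 250.8, 231.5]
tcp_rot: [-90.0, -0.0, 25.8]
ft_force: [0.4, 1.1, 0.3]
finger_gap: 0.0
```

Call:
{"name": "move_arm", "arguments": {
  "motion": "2.7 -2.7 0 0 0 0; 5.4 -5.5 0 0 0 0; 5.4 -5.5 -4 0 0 0; 5.4 -5.5 -8 0 0 0; 5.4 -5.5 -11 0 0 0; 5.4 -5.5 -13 0 0 0; 5.4 -5.5 -14.5 0 0 0; 5.4 -5.5 -15 0 0 0; 5.4 -5.5 -15 0 0 0; 5.4 -5.5 -15 0 0 0"
}}

```text
time: 1.97
tool_pos: [516.3, 197.7, 82.1]
tcp_rot: [-90.0, -0.0, 25.5]
ft_force: [-0.2, 0.5, 0.5]
finger_gap: -0.1
```

```bash
python3 - <<'E'
from bench import eyes,readout
from h import *
print(readout.sense())
d=eyes.snapshot("top");a=cv2.resize(d["image"][205:315,230:340],(400,400),interpolation=2)
e=eyes.snapshot("side");b=cv2.resize(e["image"][150:300,200:350],(400,400),interpolation=2)
cv2.imwrite("pics/c2.png",np.hstack([a,b]))
E
```

```text
{'time': 1.9667, 'joint_pos': array([ 1.56405353e+01,  7.24772965e+00,  1.01636144e+02,  8.07676625e-04,
        7.10778284e+01, -9.98123658e+01]), 'qd': array([ 0.0251161 , -1.03104104, -1.03915957, -0.03779869,  0.10909598,
       -0.02318842]), 'joint_efforts': array([-4.07954562e-02, -5.08124971e+01, -4.42443252e+01, -4.38653064e-03,
       -3.48147762e-03, -4.91282731e-05]), 'tool_pos': array([516.29826575, 197.72066575,  82.05795086]), 'tcp_rot': array([-9.00057738e+01, -3.78679036e-02,  2.54526413e+01]), 'ft_force': array([-0.15531792,  0.52882057,  0.46047565]), 'wrist_torque': array([ 0.04555991,  0.00955002, -0.02814333]), 'finger_gap': -0.0712273948343071}
```

View pics/c2.png

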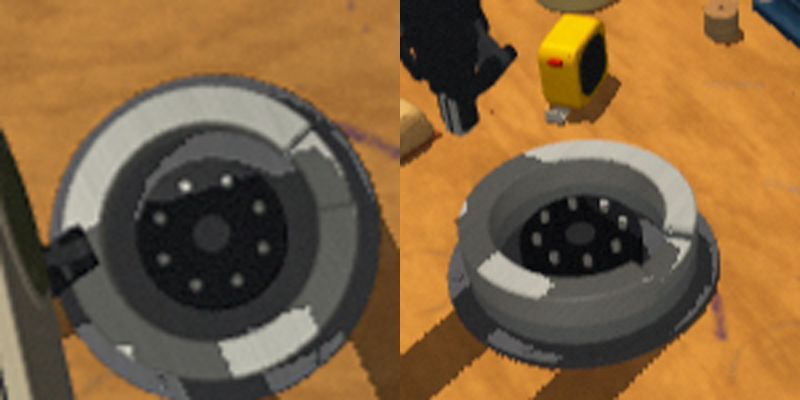

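Call:
{"name": "move_arm", "arguments": {
  "motion": "1.5 -1.7 0 0 0 0; 2.8 -3.3 0 0 0 0; 2.8 -3.3 -0.8 0 0 0; 2.8 -3.3 -1.4 0 0 0; 2.8 -3.3 -1.8 0 0 0; 2.8 -3.3 -2.0 0 0 0; 2.8 -3.3 -2.1 0 0 0; 2.8 -3.3 -2.1 0 0 0"
}}

```text
time: 2.73
tool_pos: [543.3, 165.1, 60.0]
tcp_rot: [-90.0, 0.0, 25.5]
ft_force: [0.8, 0.0, -0.1]
finger_gap: -0.1
```

Call:
{"name": "move_arm", "arguments": {
  "motion": "0 0 -0.1 0 0 0; 0 0 -0.15 0 0 0; 0 0 -0.2 0 0 0;0 0 -0.25 0 0 0;0 0 -0.3 0 0 0;0 0 -0.3 0 0 0"
}}

```text
time: 3.23
tool_pos: [544.0, 164.7, 58.1]
tcp_rot: [-90.0, -0.0, 25.5]
ft_force: [-2.9, -0.4, 5.8]
finger_gap: -0.2
```

Call:
{"name": "move_arm", "arguments": {
  "motion": "0 0 0 0 0 0; 0.9 0.1 0 0 0 0; 1.76 0.1 0 0 0 0; 2.6 0 0 0 0 0; 3.44 -0.18 0 0 0 0; 4.25 -0.44 0 0 0 0; 5.03 -0.79 0 0 0 0; 5.77 -1.21 0 0 0 0; 6.46 -1.72 0 0 0 0; 7.09 -2.29 0 0 0 0"
}}

```text
time: 4.07
tool_pos: [615.2, 142.4, 58.1]
tcp_rot: [-89.9, -0.0, 25.5]
ft_force: [-3.2, 3.1, 5.7]
finger_gap: 0.0
```

Call:
{"name": "move_arm", "arguments": {
  "motion": "0.57 -0.63 0 0 0 0; 1.08 -1.32 0 0 0 0; 1.5 -2.06 0 0 0 0; 1.85 -2.84 0 0 0 0; 2.11 -3.65 0 0 0 0; 2.29 -4.49 0 0 0 0; 2.38 -5.33 0 0 0 0; 2.38 -6.19 0 0 0 0; 2.29 -7.03 0 0 0 0; 2.11 -7.87 0 0 0 0"
}}

```text
time: 4.9
tool_pos: [636.8, 62.6, 58.1]
tcp_rot: [-90.0, -0.1, 25.4]
ft_force: [0.9, 4.1, 4.6]
finger_gap: -0.0
```

```bash
python3 - <<'E'
from bench import eyes,readout
from h import *
print(readout.sense()["ft_force"],readout.sense()["joint_pos"])
d=eyes.snapshot("top");a=cv2.resize(d["image"][205:315,250:360],(400,400),interpolation=2)
e=eyes.snapshot("side");b=cv2.resize(e["image"][180:290,220:330],(400,400),interpolation=2)
cv2.imwrite("pics/c3.png",np.hstack([a,b]))
E
```

```text
[0.87138789 4.08907108 4.5580895 ] [ 1.01078888e+00  2.13137008e+01  8.77592809e+01  3.32771059e-02
  7.08133942e+01 -1.14449951e+02]
```

View pics/c3.png

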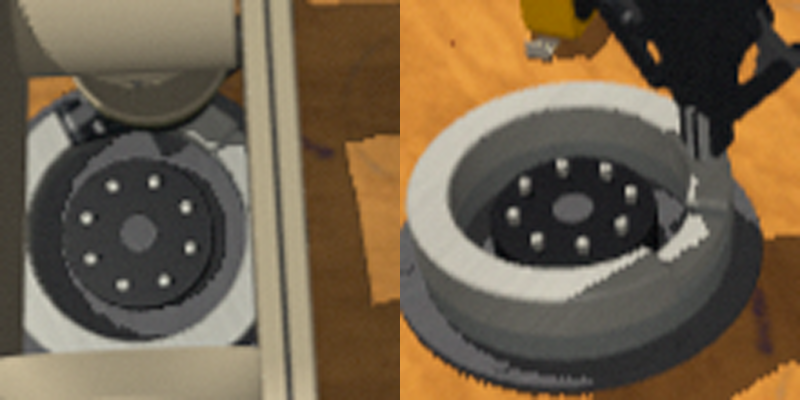

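Call:
{"name": "move_arm", "arguments": {
  "motion": "-0.26 -0.81 0 0 0 0; -0.61 -1.59 0 0 0 0; -1.03 -2.33 0 0 0 0; -1.54 -3.02 0 0 0 0; -2.11 -3.65 0 0 0 0; -2.74 -4.22 0 0 0 0"
}}

```text
time: 5.5
tool_pos: [608.6, 19.8, 57.7]
tcp_rot: [-90.0, -0.1, 25.4]
ft_force: [0.5, -0.5, 0.1]
finger_gap: 0.1
```

Call:
{"name": "move_arm", "arguments": {
  "motion": "-0.57 -0.43 0 0 0 0; -1.05 -0.73 0 0 0 0; -1.56 -1 0 0 0 0; -1.56 -1 0 0 0 0; -1.56 -1 0 0 0 0"
}}

```text
time: 5.92
tool_pos: [592.3, 10.6, 56.9]
tcp_rot: [-90.0, 0.0, 25.4]
ft_force: [-0.6, -0.4, 0.1]
finger_gap: 0.2
```

```bash
python3 - <<'E'
from bench import eyes,readout
from h import *
print(readout.sense()["ft_force"],readout.sense()["tool_pos"])
e=eyes.snapshot("side");b=cv2.resize(e["image"][180:290,220:330],(500,500),interpolation=2)
cv2.imwrite("pics/c4.png",b)
E
```

```text
[-0.63542219 -0.3865234   0.06938964] [592.333211    10.62893948  56.94156108]
```

View pics/c4.png

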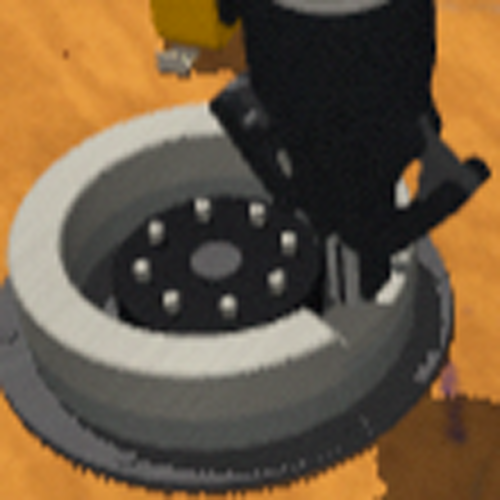

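Call:
{"name": "move_arm", "arguments": {
  "motion": "0 0 -0.3 0 0 0; 0 0 -0.6 0 0 0; 0 0 -0.8 0 0 0; 0 0 -1.0 0 0 0; 0 0 -1.1 0 0 0; 0 0 -1.2 0 0 0"
}}

```text
time: 6.47
tool_pos: [592.9, 10.9, 45.3]
tcp_rot: [-90.0, 0.0, 25.5]
ft_force: [-2.5, 0.2, 3.5]
finger_gap: 0.3
```

Call:
{"name": "move_arm", "arguments": {
  "motion": "0 0 -0.15 0 0 0; 0 0 -0.3 0 0 0; 0 0 -0.45 0 0 0; 0 0 -0.55 0 0 0;0 0 -0.65 0 0 0; 0 0 -0.7 0 0 0; 0 0 -0.7 0 0 0;0 0 -0.7 0 0 0"
}}

```text
time: 7.13
tool_pos: [593.0, 10.8, 39.7]
tcp_rot: [-90.0, -0.0, 25.5]
ft_force: [-8.9, 1.6, 14.6]
finger_gap: -0.1
```

Call:
{"name": "move_arm", "arguments": {
  "motion": "0 0 -0.1 0 0 0; 0 0 -0.1 0 0 0; 0 0 -0.1 0 0 0"
}}

```text
time: 7.38
tool_pos: [593.2, 10.8, 39.6]
tcp_rot: [-90.0, -0.0, 25.5]
ft_force: [-12.3, 1.8, 22.7]
finger_gap: 0.1
```

Call:
{"name": "move_arm", "arguments": {
  "motion": "0 0 0.5 0 0 0; 0 0 1 0 0 0; 0 0 2 0 0 0; 0 0 4 0 0 0; 0 0 7 0 0 0; 0 0 10 0 0 0; 0 0 13 0 0 0; 0 -3 15 0 0 0; -1 -7 16 0 0 0; -2 -10 16 0 0 0"
}}

```text
time: 8.22
tool_pos: [574.8, -91.3, 201.9]
tcp_rot: [-90.3, -0.3, 25.5]
ft_force: [0.5, -0.1, 0.4]
finger_gap: 0.2
```

Call:
{"name": "move_arm", "arguments": {
  "motion": "-2 -3 1 0 0 0; -4 -6 2 0 0 0; -6 -9 3 0 0 0; -8 -12 3 0 0 0; -9 -15 3 0 0 0; -9 -15 3 0 0 0; -9 -15 3 0 0 0"
}}

```text
time: 8.8
tool_pos: [482.3, -240.9, 227.7]
tcp_rot: [-90.0, -0.0, 25.2]
ft_force: [0.1, 0.6, -0.5]
finger_gap: 0.2
```

```bash
python3 - <<'E'
from bench import eyes,readout
from h import *
s=readout.sense();print(s["ft_force"],s["tool_pos"],np.abs(s["qd"]).max())
d=eyes.snapshot("top");a=cv2.resize(d["image"][150:330,160:340],(400,400),interpolation=2)
e=eyes.snapshot("side");b=cv2.resize(e["image"][180:290,220:330],(400,400),interpolation=2)
cv2.imwrite("pics/c5.png",np.hstack([a,b]))
E
```

```text
[ 0.11471079  0.56902195 -0.50173496] [ 482.25846437 -240.88777196  227.7446868 ] 2.763662793021835
```

View pics/c5.png

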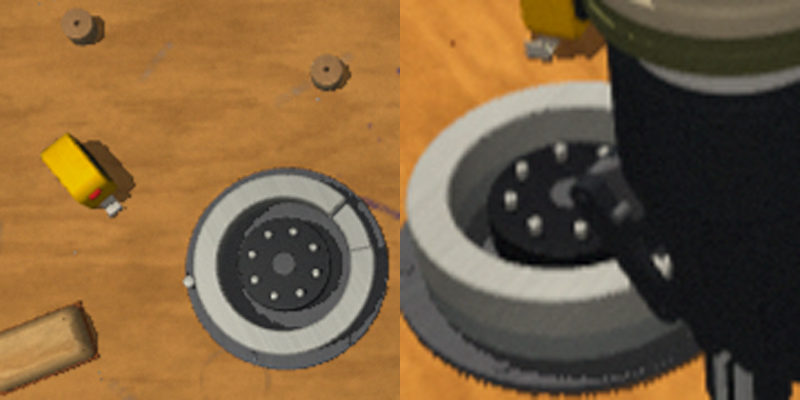

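```bash
python3 -c "
from bench import r
print(r.hand_in())"
```

```text
the job is handed in; nothing more can be done
None
```

The release pad is pressed down and the cartridge has popped up. I handed the job in at about 9 s of robot time, with the arm clear at about 230 mm height.

**What I did:**
- I located the rim, post and notch in the top and side pictures. The notch centre came out about 196° anticlockwise from the post.
- I touched the rim next to the post with closed fingers at about 6 N, then slid clockwise in contact, the shorter way round.
- At the notch the contact force fell to zero. I pressed straight down there until the pad stopped hard at z = 39.6 mm with 23 N, close to the 40 mm expected for full travel.

**Last checks:**
- **Cartridge:** in the side view it stands about 4.7 px higher than before the press, which is roughly 12 mm.
- **Bystanders:** the tape measure and both plugs look unmoved in the last top view. I did not look at the marker again, but the arm only passed near it at about 200 mm height or more.
- **Contact:** the wrist force was under 1 N when I handed in.
- **Disagreement:** the two cameras put the rim centre 2 to 6 mm apart, partly because the first top-view fit included the post. The contact forces and the hard stop matched the position I used.

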